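Transfer burnt-in amplifier modules to the test rack in order

TASK

Move all four plug-in modules from the dark burn-in rack to the pale test rack, one to a bay, keeping them in sequence from the orange end: the module nearest the orange end block of the burn-in rack goes into the bay nearest the orange block of the test rack, the next one into the next bay, and so on to the far end. Never tip a module over, and leave each one upright and fully down in its bay.

Things in the scene. Friction and masses are not known exactly. Their poses are not given: they have to be found in the camera images.
- yellow_mid (a point): Centre (half-way up) of the module with the yellow cap: an upright finned dark block, 44 mm along its own x, 36 mm along its own y, 72 mm tall (this point is 36 mm above its underside), 0.11 to 0.23 kg, z up. It starts standing in cradle_A. Flat on its two x faces: grip it there from above, closing along its x, across the row.
- green_mid (a point): Centre (half-way up) of the module with the green cap: an upright finned dark block, 44 mm along its own x, 36 mm along its own y, 72 mm tall (this point is 36 mm above its underside), 0.11 to 0.23 kg, z up. It starts standing in cradle_B. Flat on its two x faces: grip it there from above, closing along its x, across the row.
- blue_mid (a point): Centre (half-way up) of the module with the blue cap: an upright finned dark block, 44 mm along its own x, 36 mm along its own y, 72 mm tall (this point is 36 mm above its underside), 0.11 to 0.23 kg, z up. It starts standing in cradle_C. Flat on its two x faces: grip it there from above, closing along its x, across the row.
- white_mid (a point): Centre (half-way up) of the module with the white cap: an upright finned dark block, 44 mm along its own x, 36 mm along its own y, 72 mm tall (this point is 36 mm above its underside), 0.11 to 0.23 kg, z up. It starts standing in cradle_D. Flat on its two x faces: grip it there from above, closing along its x, across the row.
- cradle_A: Fixed black cradle of the burn-in rack in which the yellow module starts; its place in the straight row of four (60 mm pitch) varies. 64 (x) by 56 (y) mm, floor 4 mm and rim 11 mm above its origin. Origin: centre of its underside, 6 mm above the table. Its y runs along the row and points to the rack's orange end block (60 x 22 mm, top 30 mm above the table, 139 mm from the row's middle).
- cradle_B: Fixed black cradle of the burn-in rack in which the green module starts; its place in the straight row of four (60 mm pitch) varies. 64 (x) by 56 (y) mm, floor 4 mm and rim 11 mm above its origin. Origin: centre of its underside, 6 mm above the table. Its y runs along the row and points to the rack's orange end block (60 x 22 mm, top 30 mm above the table, 139 mm from the row's middle).
- cradle_C: Fixed black cradle of the burn-in rack in which the blue module starts; its place in the straight row of four (60 mm pitch) varies. 64 (x) by 56 (y) mm, floor 4 mm and rim 11 mm above its origin. Origin: centre of its underside, 6 mm above the table. Its y runs along the row and points to the rack's orange end block (60 x 22 mm, top 30 mm above the table, 139 mm from the row's middle).
- cradle_D: Fixed black cradle of the burn-in rack in which the white module starts; its place in the straight row of four (60 mm pitch) varies. 64 (x) by 56 (y) mm, floor 4 mm and rim 11 mm above its origin. Origin: centre of its underside, 6 mm above the table. Its y runs along the row and points to the rack's orange end block (60 x 22 mm, top 30 mm above the table, 139 mm from the row's middle).
- testrack: Fixed pale aluminium tray, 92 (x) by 308 (y) mm. Origin: centre of its underside, on the table; y along its row of four empty bays, centred at x = 0, y = -90, -30, 30, 90 mm. Blue bay floors 10 mm above the table, 60 (x) by 52 (y) mm inside, round them walls 8 mm high, 8 mm thick. A module fully down has its centre 46 mm above the table; lined up with the rack it has 8 mm of play each way.
- marker: Fixed orange block on one end of the test rack, 60 (x) by 22 (y) by 20 mm, top 30 mm above the table, at y = +139 or -139 mm in the test rack's frame: it marks the end from which the bays count. Axes parallel to the test rack's. Origin: centre of its underside. A like grey block sits at the other end.
Mind the look-alikes: they are no part of the job. What is shaped like the part that bears blue_mid but red is not meant.

How it is judged:
At the end, for the whole second after the job is handed in: Each module stands in the bay whose place from the test rack's orange block equals its starting place from the burn-in rack's orange end: centre within 12 mm of the bay centre along and across, 46 +- 4 mm above the table, tilt under 0.1 rad, at rest (under 0.02 m/s) (x of yellow_mid in the frame of testrack between -0.012 and 0.012 m and z of yellow_mid in the frame of testrack between 0.042 and 0.05 m and angle between each of yellow_mid, green_mid, blue_mid, white_mid's own z axis and vertical below 0.1 rad and linear speed of each of mod_yellow, mod_green, mod_blue, mod_white below 0.02 m/s and ((y of each of cradle_B, cradle_C, cradle_D in the frame of cradle_A below 0 m and horizontal distance between yellow_mid and marker between 0.037 and 0.061 m) or (((y of cradle_B in the frame of cradle_A above 0 m and y of each of cradle_C, cradle_D in the frame of cradle_A below 0 m) or (y of each of cradle_B, cradle_D in the frame of cradle_A below 0 m and y of cradle_C in the frame of cradle_A above 0 m) or (y of each of cradle_B, cradle_C in the frame of cradle_A below 0 m and y of cradle_D in the frame of cradle_A above 0 m)) and horizontal distance between yellow_mid and marker between 0.097 and 0.121 m) or (((y of each of cradle_B, cradle_C in the frame of cradle_A above 0 m and y of cradle_D in the frame of cradle_A below 0 m) or (y of each of cradle_B, cradle_D in the frame of cradle_A above 0 m and y of cradle_C in the frame of cradle_A below 0 m) or (y of cradle_B in the frame of cradle_A below 0 m and y of each of cradle_C, cradle_D in the frame of cradle_A above 0 m)) and horizontal distance between yellow_mid and marker between 0.157 and 0.181 m) or (y of each of cradle_B, cradle_C, cradle_D in the frame of cradle_A above 0 m and horizontal distance between yellow_mid and marker between 0.217 and 0.241 m)) and x of green_mid in the frame of testrack between -0.012 and 0.012 m and z of green_mid in the frame of testrack between 0.042 and 0.05 m and ((y of each of cradle_A, cradle_C, cradle_D in the frame of cradle_B below 0 m and horizontal distance between green_mid and marker between 0.037 and 0.061 m) or (((y of cradle_A in the frame of cradle_B above 0 m and y of each of cradle_C, cradle_D in the frame of cradle_B below 0 m) or (y of each of cradle_A, cradle_D in the frame of cradle_B below 0 m and y of cradle_C in the frame of cradle_B above 0 m) or (y of each of cradle_A, cradle_C in the frame of cradle_B below 0 m and y of cradle_D in the frame of cradle_B above 0 m)) and horizontal distance between green_mid and marker between 0.097 and 0.121 m) or (((y of each of cradle_A, cradle_C in the frame of cradle_B above 0 m and y of cradle_D in the frame of cradle_B below 0 m) or (y of each of cradle_A, cradle_D in the frame of cradle_B above 0 m and y of cradle_C in the frame of cradle_B below 0 m) or (y of cradle_A in the frame of cradle_B below 0 m and y of each of cradle_C, cradle_D in the frame of cradle_B above 0 m)) and horizontal distance between green_mid and marker between 0.157 and 0.181 m) or (y of each of cradle_A, cradle_C, cradle_D in the frame of cradle_B above 0 m and horizontal distance between green_mid and marker between 0.217 and 0.241 m)) and x of blue_mid in the frame of testrack between -0.012 and 0.012 m and z of blue_mid in the frame of testrack between 0.042 and 0.05 m and ((y of each of cradle_A, cradle_B, cradle_D in the frame of cradle_C below 0 m and horizontal distance between blue_mid and marker between 0.037 and 0.061 m) or (((y of cradle_A in the frame of cradle_C above 0 m and y of each of cradle_B, cradle_D in the frame of cradle_C below 0 m) or (y of each of cradle_A, cradle_D in the frame of cradle_C below 0 m and y of cradle_B in the frame of cradle_C above 0 m) or (y of each of cradle_A, cradle_B in the frame of cradle_C below 0 m and y of cradle_D in the frame of cradle_C above 0 m)) and horizontal distance between blue_mid and marker between 0.097 and 0.121 m) or (((y of each of cradle_A, cradle_B in the frame of cradle_C above 0 m and y of cradle_D in the frame of cradle_C below 0 m) or (y of each of cradle_A, cradle_D in the frame of cradle_C above 0 m and y of cradle_B in the frame of cradle_C below 0 m) or (y of cradle_A in the frame of cradle_C below 0 m and y of each of cradle_B, cradle_D in the frame of cradle_C above 0 m)) and horizontal distance between blue_mid and marker between 0.157 and 0.181 m) or (y of each of cradle_A, cradle_B, cradle_D in the frame of cradle_C above 0 m and horizontal distance between blue_mid and marker between 0.217 and 0.241 m)) and x of white_mid in the frame of testrack between -0.012 and 0.012 m and z of white_mid in the frame of testrack between 0.042 and 0.05 m and ((y of each of cradle_A, cradle_B, cradle_C in the frame of cradle_D below 0 m and horizontal distance between white_mid and marker between 0.037 and 0.061 m) or (((y of cradle_A in the frame of cradle_D above 0 m and y of each of cradle_B, cradle_C in the frame of cradle_D below 0 m) or (y of each of cradle_A, cradle_C in the frame of cradle_D below 0 m and y of cradle_B in the frame of cradle_D above 0 m) or (y of each of cradle_A, cradle_B in the frame of cradle_D below 0 m and y of cradle_C in the frame of cradle_D above 0 m)) and horizontal distance between white_mid and marker between 0.097 and 0.121 m) or (((y of each of cradle_A, cradle_B in the frame of cradle_D above 0 m and y of cradle_C in the frame of cradle_D below 0 m) or (y of each of cradle_A, cradle_C in the frame of cradle_D above 0 m and y of cradle_B in the frame of cradle_D below 0 m) or (y of cradle_A in the frame of cradle_D below 0 m and y of each of cradle_B, cradle_C in the frame of cradle_D above 0 m)) and horizontal distance between white_mid and marker between 0.157 and 0.181 m) or (y of each of cradle_A, cradle_B, cradle_C in the frame of cradle_D above 0 m and horizontal distance between white_mid and marker between 0.217 and 0.241 m))); the robot touches nothing.
It fails at once if the yellow module is tipped over (more than 0.7 rad from upright) (angle between yellow_mid's own z axis and vertical above 0.7 rad).
It fails at once if the green module is tipped over (more than 0.7 rad from upright) (angle between green_mid's own z axis and vertical above 0.7 rad).
It fails at once if the blue module is tipped over (more than 0.7 rad from upright) (angle between blue_mid's own z axis and vertical above 0.7 rad).
It fails at once if the white module is tipped over (more than 0.7 rad from upright) (angle between white_mid's own z axis and vertical above 0.7 rad).
It also fails if it takes over 115 s, if anything falls off the work surface, if the arm or the gripper's body presses on something with over 40 N, if the wrist force passes 120 N, or if a joint passes its speed limit or range.

ROBOT

A 6-joint arm with a two-finger parallel gripper is mounted at the origin on the work surface. World frame = base frame: x ahead of the robot, y to its left, z up, the work surface at z = 0. Lengths are in m, angles in rad, forces in N, time in s.
With the tool pointing down it reaches from about 0.35 to 0.8 m from the base axis. Payload 7.3 kg.
Tool frame: the origin (TCP) lies between the finger pads; the fingertips stand 25 mm ahead of it and the grasp point (between the pads) lies 6 mm ahead of it (r.tip_extent is the distance from the TCP to the fingertips, in m); z points along the fingers, y is the direction in which the jaws open and shut (so a half turn about z gives the same grasp; the last joint's range is limited). The gripper opens to 85 mm and grips with 20 to 120 N. Pads are 22 mm wide; open, the fingers measure 114 mm over their backs; the gripper's body (76 mm by 85 mm) begins 54 mm behind the grasp point. The pads swing forward as they close: fully open they stand 13 mm farther back than shut.
Start: joints at [1.202, 0.342, 1.524, -0, 1.275, -0.146], TCP at [0.116, 0.512, 0.256] pointing down, gripper open.
Joint ranges: [-2.53, 2.53], [-0.77, 2.02], [0.04, 2.7], [-1, 4.14], [0.28, 2.66], [-3.11, 3.11]. Speed limits (rad/s): [2.57, 2.57, 3.14, 3.14, 3.14, 3.14].

INTERFACE

Orientations are given as a unit quaternion [x, y, z, w].
In Python, from workcell import r, command_gripper, optics gives the robot as it stands. The module is installed in compiled form; this text tells all that it offers. Calls block until the motion is done:
- r.reach(position, orientation): joint-space move of the TCP to a pose.
- r.move_straight(position, orientation=None, speed=0.15, max_force=None): straight line of the TCP; orientation=None keeps the orientation; speed is the mean speed in m/s. With max_force (N) it stops when the force on the tool has changed by that much, and returns True; else False.
- r.movej(angles): joint-space move.
- command_gripper(opening, force=None): finger opening in m; force is the grip in N (None keeps the last); returns when the fingers have stopped.
- r.hold(seconds).
- r.solve_ik(position, orientation): joint angles nearest the present ones, or None.
- r.read_state(): the state.
- optics.get_image(name): name is "side" or "top" or "wrist"; returns (picture, depth): 480x640x3 uint8, red, green, blue; 480x640 float32, m along the optical axis (not along the pixel's ray), 0 where there is no reading.
- optics.camera_model(name): a dict with "K" (3x3 intrinsics, pixels), "R" (3x3) and "t" (3): a world point X has camera coordinates R X + t; the wrist camera has in their place "tool_from_camera" (4x4, takes a point from camera to tool coordinates, whose origin is the TCP and whose axes are the flange's). Camera axes: x right, y down, z forward; pixel columns grow to the right and rows downward; lengths in m; the calibration is good to about 2 mm. A picture is of the moment at which its call begins: read the wrist's pose just before it. camera_model takes no time and is no camera call.
A pose or a line that the arm cannot do raises r.PlanningError and nothing moves.
- r.finish_job(): hands the job in, once; it reports no verdict.
The state is a dict: "time_s": time; "joint_positions": joint angles; "dq": joint speeds; "tau": joint torques, N m; "eef_pos": TCP position; "eef_rot": TCP orientation; "contact_force": force on the tool from outside, world axes, zero at the start; "torque": the same for the moment, N m; "grip_width": finger opening in m.
Only numpy, scipy, OpenCV 4.12 (cv2) and the standard library are available. Lean on these libraries where they do the work, as an engineer would, in place of code of your own. Each camera call takes 0.05 s, during which the arm holds its last target.

## Working session

There is one attempt and no reset: what is moved stays moved. The work goes in short steps, each a Python script; the robot and the scene stay as the last script left them, time stands still between calls to the robot, and variables do not carry over. Pictures are saved under pics/ and viewed, and the job is handed in when it is done.

```bash
mkdir -p pics; python3 - <<'E'
from workcell import r, command_gripper, optics
import cv2, numpy as np
for n in ["side","top","wrist"]:
    im,d=optics.get_image(n); cv2.imwrite(f"pics/{n}0.png",im[:,:,::-1]); np.save(f"pics/{n}0_d.npy",d); np.save(f"pics/{n}0.npy",im)
    m=optics.camera_model(n); print(n,{k:np.round(v,3).tolist() for k,v in m.items()}, (d>0).mean())
s=r.read_state(); print(s["time_s"],s["eef_pos"],s["eef_rot"],s["grip_width"])
E
```

```text
side {'K': [[575.515, 0.0, 327.044], [0.0, 575.515, 244.507], [0.0, 0.0, 1.0]], 'R': [[-1.0, -0.022, -0.005], [-0.006, 0.504, -0.864], [0.021, -0.863, -0.504]], 't': [0.515, 0.063, 1.277]} 0.9960188802083333
top {'K': [[459.484, 0.0, 314.391], [0.0, 459.484, 240.588], [0.0, 0.0, 1.0]], 'R': [[0.009, -1.0, -0.025], [-0.993, -0.006, -0.114], [0.114, 0.026, -0.993]], 't': [0.021, 0.507, 0.818]} 0.9957486979166666
wrist {'K': [[359.76, 0.0, 318.405], [0.0, 359.76, 235.137], [0.0, 0.0, 1.0]], 'tool_from_camera': [[0.001, -0.963, -0.268, 0.068], [1.0, 0.0, 0.001, 0.0], [-0.001, -0.268, 0.963, -0.117], [0.0, 0.0, 0.0, 1.0]]} 0.9960416666666667
0.15 [0.11588979 0.51177293 0.25580007] [ 1.11200534e-01  9.93797830e-01 -5.40353690e-04 -1.49617796e-04] 0.08544511752074124
```

View pics/top0.png

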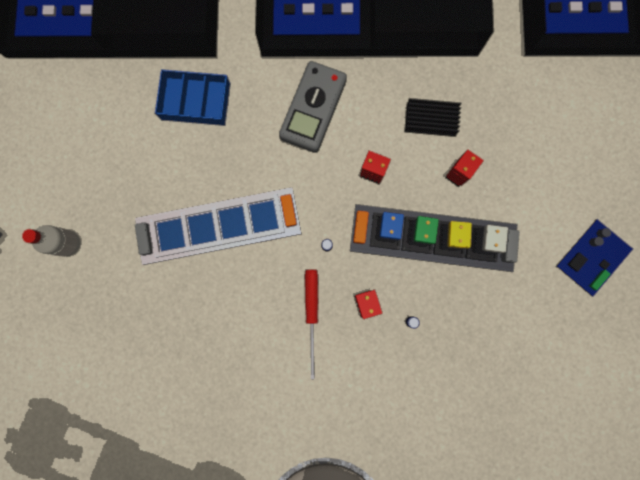

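View pics/side0.png

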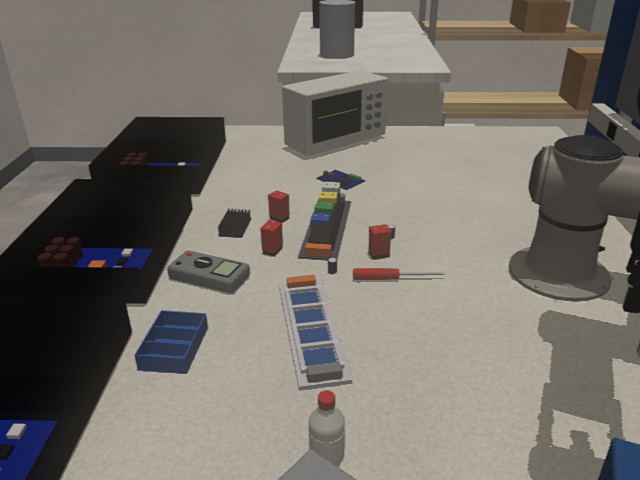

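View pics/wrist0.png

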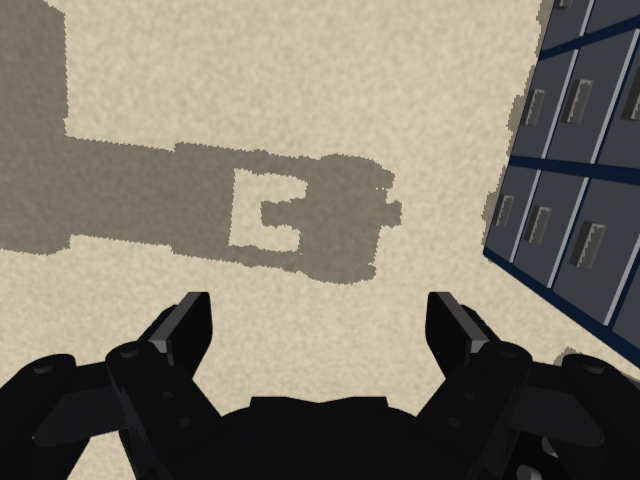

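Top view: the burn-in rack has its orange end at (361,227), then blue (392,225), green (427,230), yellow (460,235) and white (496,239). The test rack has its orange block at (288,210) and bays at (263,216), (233,222), (202,229) and (171,235). The red look-alikes stand apart at (375,167), (465,168) and (369,304). The real blue module is the blue-capped one in the row.

```bash
cat > h.py <<'E'
import cv2, numpy as np
from workcell import optics
def ray_plane(px,z,K,R,t):
    px=np.atleast_2d(px).astype(float)
    d=np.c_[px,np.ones(len(px))]@np.linalg.inv(K).T@R   # R^T d
    c=-R.T@t
    return c+d*((z-c[2])/d[:,2])[:,None]
HSV=dict(orange=((7,170,120),(14,255,255)),blue=((103,90,80),(122,255,255)),green=((50,90,60),(80,255,255)),yellow=((22,150,120),(34,255,255)))
def blobs(im,lo,hi,amin=80):
    hsv=cv2.cvtColor(im,cv2.COLOR_RGB2HSV); m=cv2.inRange(hsv,lo,hi)
    m=cv2.morphologyEx(m,cv2.MORPH_CLOSE,np.ones((5,5)))
    cs,_=cv2.findContours(m,cv2.RETR_EXTERNAL,cv2.CHAIN_APPROX_NONE)
    return [c[:,0,:] for c in cs if cv2.contourArea(c)>amin]
E
python3 - <<'E'
from h import *
im=np.load("pics/top0.npy"); d=np.load("pics/top0_d.npy"); m=optics.camera_model("top")
K,R,t=[np.array(m[k]) for k in "KRt"]
for n,(lo,hi) in HSV.items():
    for c in blobs(im,lo,hi):
        if not(140<c[:,0].mean()<530 and 190<c[:,1].mean()<280):continue
        p=c.mean(0); 
        u,v=p.astype(int); dd=d[v,u]; X=R.T@(np.linalg.inv(K)@[p[0],p[1],1]*dd-t)
        w=ray_plane(c,X[2],K,R,t)[:,:2].astype(np.float32); rc=cv2.minAreaRect(w)
        print(n,p.round(1),X.round(4),"rect",np.round(rc[0],4),np.round(rc[1],4),round(rc[2],1))
cv2.imwrite("pics/crop.png",cv2.resize(im[185:285,340:530,::-1],None,fx=4,fy=4,interpolation=cv2.INTER_CUBIC))
E
```

```text
orange [360.7 226.7] [ 0.533  -0.0598  0.0307] rect [ 0.5336 -0.0599] [0.0207 0.0585] 83.2
orange [288. 210.] [0.5641 0.0752 0.0272] rect [0.5639 0.075 ] [0.0573 0.0183] 12.1
blue [170.5 234.5] [0.5193 0.3006 0.0082] rect [0.5195 0.3008] [0.0532 0.0459] 11.2
blue [201.4 228.3] [0.5311 0.2409 0.011 ] rect [0.5312 0.2406] [0.053  0.0452] 11.7
blue [391.8 224.8] [ 0.5296 -0.1103  0.0775] rect [ 0.5295 -0.1103] [0.0372 0.0447] 83.0
blue [232.3 222.3] [0.5429 0.182  0.012 ] rect [0.543  0.1819] [0.0534 0.0452] 11.4
blue [263.3 216.2] [0.5551 0.1235 0.0098] rect [0.5551 0.1234] [0.0531 0.045 ] 11.6
green [426.1 229.5] [ 0.5217 -0.1694  0.0777] rect [ 0.5217 -0.1696] [0.0381 0.0449] 82.0
yellow [459.9 233.8] [ 0.5147 -0.2274  0.077 ] rect [ 0.5146 -0.2276] [0.0361 0.0437] 85.5
```

View pics/crop.png

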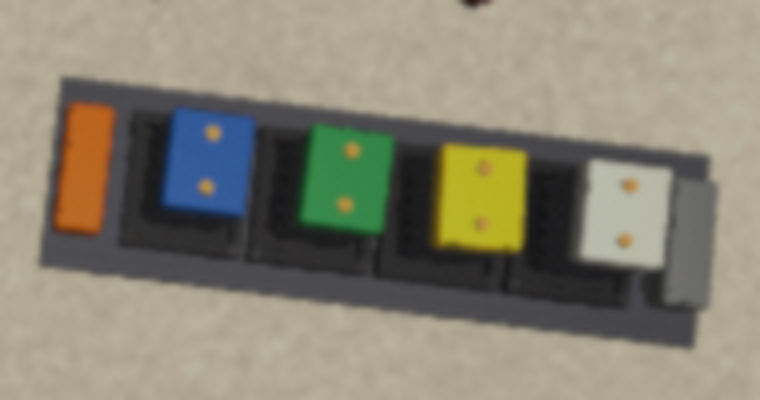

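The crop confirms the order from the orange end: blue, green, yellow, white. The caps are slightly yawed. Next I take closer wrist views of both racks.

```bash
cat >> h.py <<'E'
from workcell import r, command_gripper
from scipy.spatial.transform import Rotation as Ro
def quat(a,s=1):
    """jaw axis along angle a (rad) in world"""
    y=s*np.array([np.cos(a),np.sin(a),0]); z=np.array([0,0,-1.]); x=np.cross(y,z)
    return Ro.from_matrix(np.c_[x,y,z]).as_quat()
def wrist(name):
    s=r.read_state(); im,d=optics.get_image("wrist"); m=optics.camera_model("wrist")
    T=np.eye(4); T[:3,:3]=Ro.from_quat(s["eef_rot"]).as_matrix(); T[:3,3]=s["eef_pos"]
    W=T@np.array(m["tool_from_camera"]); R=W[:3,:3].T; t=-R@W[:3,3]
    cv2.imwrite(f"pics/{name}.png",im[:,:,::-1]); np.savez(f"pics/{name}.npz",im=im,d=d,K=m["K"],R=R,t=t)
    return im,d,np.array(m["K"]),R,t
def rects(im,d,K,R,t,n,z,amin=200):
    out=[]
    for c in blobs(im,*HSV[n],amin):
        p=c.mean(0); u,v=p.astype(int); X=R.T@(np.linalg.inv(K)@[p[0],p[1],1]*d[v,u]-t)
        rc=cv2.minAreaRect(ray_plane(c,z,K,R,t)[:,:2].astype(np.float32))
        out.append((p,X,rc)); print(n,p.round(0),"z",X[2].round(4),np.round(rc[0],4),np.round(rc[1],4),round(rc[2],1))
    return out
E
python3 - <<'E'
from h import *
a=np.radians(11.5)
for s in (1,-1):
  for aa,p in ((a,[.54,.21,.36]),(np.radians(-7),[.52,-.2,.36]),(np.radians(-7),[.52,-.2,.06])):
    print(s,r.solve_ik(p,quat(aa,s)))
E
```

```text
1 [ 2.38644744e-01  3.93733859e-01  1.16486663e+00 -4.44089210e-16
  1.58299216e+00  3.79318802e-02]
1 [-5.04737300e-01  3.48256407e-01  1.23232568e+00 -4.44089210e-16
  1.56101057e+00 -3.82564253e-01]
1 [-5.04737300e-01  6.25780673e-01  1.66272905e+00 -4.44089210e-16
  8.53082932e-01 -3.82564253e-01]
-1 [ 2.38644744e-01  3.93733859e-01  1.16486663e+00 -4.44089210e-16
  1.58299216e+00 -3.10366077e+00]
-1 [-5.04737300e-01  3.48256407e-01  1.23232568e+00 -4.44089210e-16
  1.56101057e+00  2.75902840e+00]
-1 [-5.04737300e-01  6.25780673e-01  1.66272905e+00 -4.44089210e-16
  8.53082932e-01  2.75902840e+00]
```

```bash
python3 - <<'E'
from h import *
r.reach([.54,.19,.36],quat(np.radians(11.5)))
W=wrist("wt")
print("bays");rects(*W,"blue",.010,800);rects(*W,"orange",.03)
r.reach([.52,-.20,.36],quat(np.radians(-7)))
W=wrist("wb")
HSV["white"]=((0,0,175),(180,50,255))
for n in("blue","green","yellow","white"):rects(*W,n,.082,800)
rects(*W,"orange",.03)
print(r.read_state()["time_s"])
E
```

```text
bays
blue [595. 335.] z 0.025 [0.9874 0.0565] [0.1028 0.121 ] 89.9
blue [320. 241.] z 0.0089 [0.5558 0.1234] [0.0552 0.0468] 10.8
blue [321. 197.] z 0.0096 [0.5442 0.1817] [0.055  0.0448] 11.6
blue [321. 149.] z 0.0106 [0.5319 0.2409] [0.0555 0.0455] 11.6
blue [532. 171.] z 0.0019 [0.8027 0.2661] [0.1358 0.096 ] 85.0
blue [321.  99.] z 0.0104 [0.5201 0.299 ] [0.0559 0.047 ] 11.6
orange [280. 362.] z 0.0301 [ 0.5351 -0.0589] [0.022  0.0587] 83.2
orange [627. 359.] z 0.0312 [1.0179 0.0408] [0.0495 0.032 ] 89.5
orange [320. 279.] z 0.0293 [0.5655 0.0771] [0.0576 0.0201] 11.6
blue [318. 379.] z 0.0042 [ 0.4906 -0.4368] [0.0701 0.0995] 48.3
blue [629. 348.] z 0.0186 [ 0.8797 -0.4364] [0.0308 0.1181] 6.5
blue [318. 115.] z 0.08 [ 0.5306 -0.1108] [0.0346 0.0428] 83.1
green [318. 172.] z 0.0803 [ 0.5228 -0.1699] [0.0361 0.0432] 81.4
yellow [317. 224.] z 0.0802 [ 0.5153 -0.2273] [0.0358 0.0428] 85.4
white [533. 461.] z 0.0003 [ 0.7785 -0.5883] [0.0824 0.0915] 83.1
white [103. 462.] z -0.0007 [ 0.1744 -0.5156] [0.0824 0.0955] 83.1
white [318. 275.] z 0.0795 [ 0.5087 -0.288 ] [0.034  0.0425] 83.1
white [260. 138.] z -0.0 [ 0.4704 -0.1262] [0.0703 0.0547] 61.8
white [304. 198.] z 0.0087 [ 0.4979 -0.244 ] [0.4824 0.7888] 83.1
orange [317.  72.] z 0.0295 [ 0.5346 -0.0614] [0.02   0.0585] 83.1
3.6583
```

View pics/wt.png

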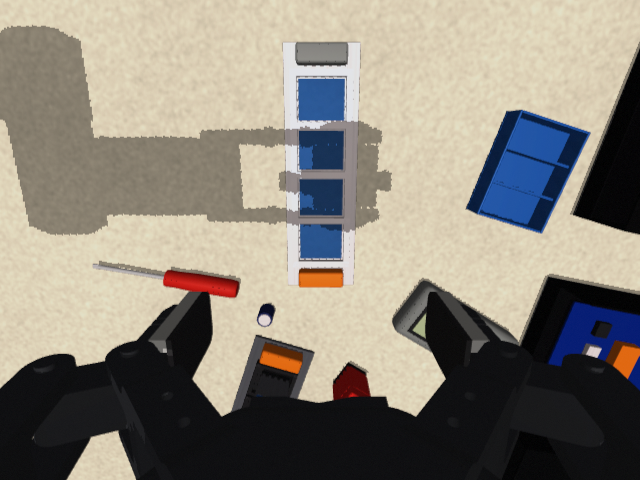

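View pics/wb.png

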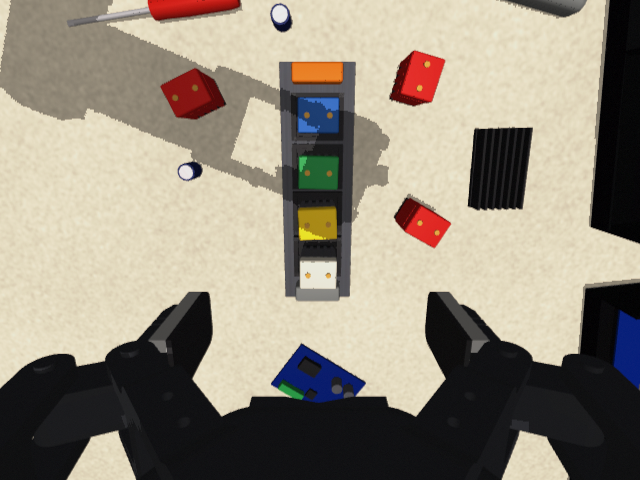

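```bash
cat >> h.py <<'E'
MOD=dict(blue=(.5300,-.1106,-7.),green=(.5223,-.1698,-8.),yellow=(.5150,-.2274,-4.8),white=(.5086,-.2880,-7.))
RA=np.radians(11.6); RC=np.array([.5374,.2120]); RD=np.array([-np.sin(RA),np.cos(RA)])
def bay(i): return RC+RD*(-.09+.06*i)
def move(n,i,z=.056,dxy=(0,0)):
    x,y,a=MOD[n]; q=quat(np.radians(a)); b=bay(i)+np.array(dxy); qb=quat(RA)
    command_gripper(.085,force=60)
    r.reach([x,y,.2],q)
    print("dn",r.move_straight([x,y,z],q,speed=.12,max_force=20))
    command_gripper(.0,force=60); print("w",r.read_state()["grip_width"])
    r.move_straight([x,y,.2],q,speed=.15)
    print("w",r.read_state()["grip_width"],r.read_state()["contact_force"].round(1))
    r.reach([*b,.2],qb)
    r.move_straight([*b,.085],qb,speed=.15)
    print("place",r.move_straight([*b,z],qb,speed=.04,max_force=12),r.read_state()["eef_pos"].round(4))
    command_gripper(.085); r.move_straight([*b,.2],qb,speed=.15)
    print("t",r.read_state()["time_s"])
E
python3 - <<'E'
from h import *
move("blue",0)
r.reach([.54,.19,.36],quat(RA))
W=wrist("p1"); rects(*W,"blue",.082,800)
print(bay(0))
E
```

```text
dn False
w 0.04355530381016775
w 0.04329824210836904 [-0.2  0.1 -1.7]
place True [0.555  0.1238 0.0565]
t 11.6833
blue [595. 335.] z 0.0232 [0.9137 0.0875] [0.0868 0.0986] 89.8
blue [321. 246.] z 0.081 [0.5528 0.1355] [0.0461 0.0552] 11.7
blue [321. 196.] z 0.009 [0.5409 0.1933] [0.0466 0.0377] 11.7
blue [322. 148.] z 0.011 [0.531  0.2432] [0.0463 0.0382] 11.7
blue [534. 170.] z 0.0027 [0.7599 0.2644] [0.1146 0.0799] 84.9
blue [322.  98.] z 0.0098 [0.5207 0.2929] [0.0467 0.0394] 11.6
[0.55549701 0.12383823]
```

View pics/p1.png

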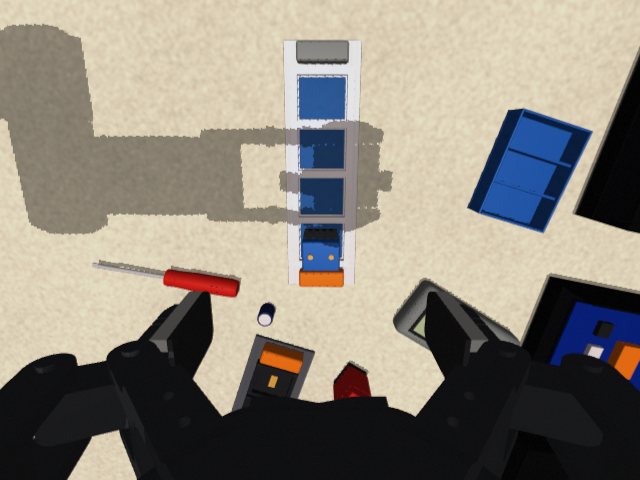

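Blue stands in the first bay, with its cap near (321,258) and its top at about 81 mm, so it is seated. I'll carry on with the other three.

```bash
python3 - <<'E'
from h import *
d=np.load("pics/p1.npz"); print(ray_plane([321,257.5],.082,d["K"],d["R"],d["t"]),bay(0))
r.reach([.52,-.20,.36],quat(np.radians(-7)))
W=wrist("wb2")
HSV["white"]=((0,0,175),(180,50,255))
for n in("green","yellow","white"):
  rects(*W,n,.082,800)
move("green",1); move("yellow",2)
r.reach([.54,.19,.36],quat(RA)); wrist("p2")
E
```

```text
[[0.55529789 0.12356236 0.082     ]] [0.55549701 0.12383823]
green [318. 172.] z 0.0788 [ 0.5229 -0.1699] [0.0359 0.0434] 81.2
yellow [317. 224.] z 0.0785 [ 0.5153 -0.2271] [0.0358 0.0426] 84.9
white [533. 461.] z 0.0003 [ 0.7774 -0.5881] [0.0823 0.0928] 83.1
white [104. 462.] z -0.0013 [ 0.1757 -0.5156] [0.0824 0.0955] 83.1
white [318. 275.] z 0.0795 [ 0.5086 -0.288 ] [0.034  0.0425] 83.1
white [260. 138.] z -0.0001 [ 0.4708 -0.1265] [0.0704 0.0538] 61.5
white [304. 198.] z 0.0093 [ 0.4975 -0.244 ] [0.4822 0.7888] 83.1
dn False
w 0.043518762676723895
w 0.04344524753420096 [ 0.1  0.6 -1.7]
place True [0.5429 0.1826 0.0565]
t 22.3167
dn False
w 0.04342387676083967
w 0.043153712588088845 [ 0.7 -0.3 -3. ]
place True [0.5309 0.2413 0.0565]
t 31.8833
```

View pics/p2.png

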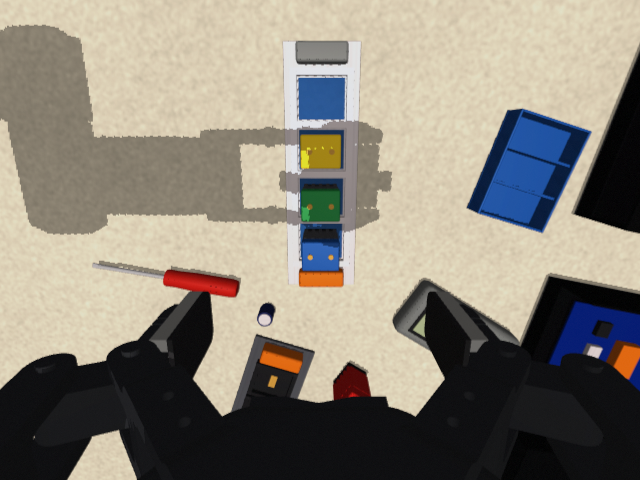

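Blue (321,257), green (321,207) and yellow (321,150) stand in bays 1 to 3, all upright. White is next.

```bash
python3 - <<'E'
from h import *
move("white",3)
r.reach([.42,.0,.40],quat(0))
im,d=optics.get_image("top"); m=optics.camera_model("top"); K,R,t=[np.array(m[k]) for k in "KRt"]
np.savez("pics/fin.npz",im=im,d=d)
HSV["white"]=((0,0,165),(180,40,255))
for n in ("green","yellow","blue"): rects(im,d,K,R,t,n,.082)
print([bay(i).round(4) for i in range(4)])
for i in range(4):
    c=R@np.array([*bay(i),.082])+t; p=K@c/c[2]; u,v=p[:2].astype(int)
    D=d[v-5:v+6,u-5:u+6].ravel(); uu,vv=np.meshgrid(range(u-5,u+6),range(v-5,v+6))
    P=(np.linalg.inv(K)@np.c_[uu.ravel()*D,vv.ravel()*D,D].T-t[:,None]).T@R
    A=np.c_[P[:,:2],np.ones(len(P))]; k=np.linalg.lstsq(A,P[:,2],rcond=None)[0]
    print(i,(u,v),"z",P[:,2].mean().round(4),"slope",k[:2].round(3))
cv2.imwrite("pics/fin_top.png",cv2.resize(im[170:290,120:320,::-1],None,fx=4,fy=4,interpolation=cv2.INTER_CUBIC))
s,_=optics.get_image("side"); cv2.imwrite("pics/fin_side.png",cv2.resize(s[220:400,230:420,::-1],None,fx=3,fy=3,interpolation=cv2.INTER_CUBIC))
E
```

```text
dn False
w 0.04332881760667303
w 0.0436608571986708 [ 0.4  0.2 -1.7]
place True [0.5188 0.3    0.0566]
t 42.9167
blue [595. 254.] z 0.0038 [ 0.4755 -0.451 ] [0.0753 0.1071] 48.3
blue [194.  99.] z -0.0014 [0.761  0.2473] [0.1271 0.0927] 85.0
blue [586.  16.] z 0.0151 [ 0.9113 -0.4624] [0.1452 0.0617] 89.5
blue [316.  17.] z 0.0171 [0.913  0.0247] [0.1574 0.0665] 89.7
blue [56. 17.] z 0.019 [0.9155 0.5129] [0.1425 0.0695] 89.7
[array([0.5555, 0.1238]), array([0.5434, 0.1826]), array([0.5314, 0.2414]), array([0.5193, 0.3002])]
0 (np.int64(257), np.int64(209)) z 0.7273 slope [-0.232 -0.006]
1 (np.int64(223), np.int64(215)) z 0.7329 slope [-2.016 -2.776]
2 (np.int64(190), np.int64(222)) z 0.7333 slope [-1.217 -2.532]
3 (np.int64(156), np.int64(229)) z 0.7328 slope [-0.101 -0.151]
```

View pics/fin_top.png

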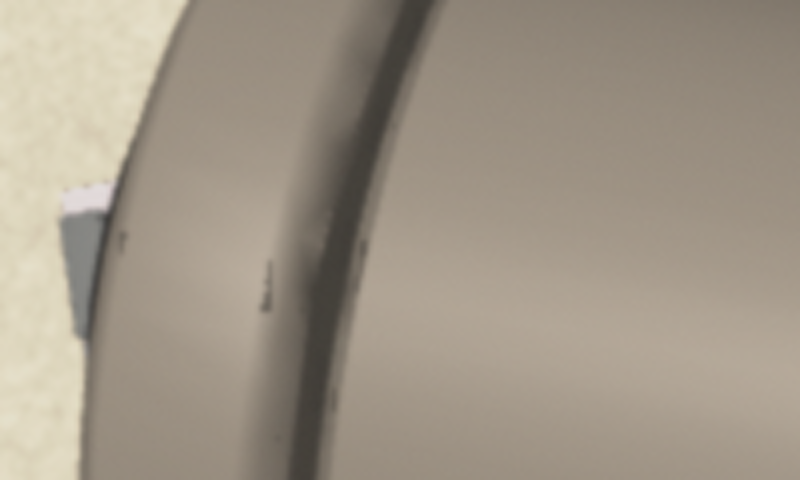

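View pics/fin_side.png

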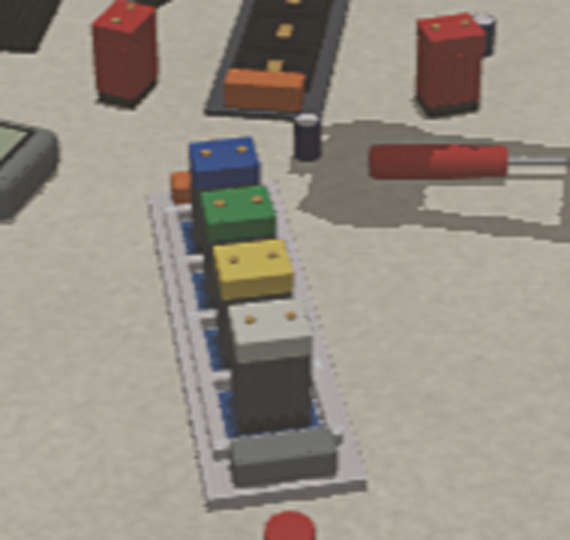

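The arm blocked the top view. The side crop shows all four upright in the order blue, green, yellow, white. I'll move the arm aside and measure from the top.

```bash
python3 - <<'E'
from h import *
r.movej([1.202,.342,1.524,0,1.275,-.146]); r.hold(.3)
im,d=optics.get_image("top"); m=optics.camera_model("top"); K,R,t=[np.array(m[k]) for k in "KRt"]
HSV["white"]=((0,0,150),(180,45,255))
RX=np.array([np.cos(RA),np.sin(RA)])
for i in range(4):
    c=R@np.array([*bay(i),.082])+t; p=K@c/c[2]; u,v=p[:2].astype(int)
    uu,vv=np.meshgrid(range(u-25,u+26),range(v-25,v+26)); D=d[vv,uu].ravel()
    P=(np.linalg.inv(K)@np.c_[uu.ravel()*D,vv.ravel()*D,D].T-t[:,None]).T@R
    ok=(P[:,2]>.07)&(P[:,2]<.095)&(np.hypot(*(P[:,:2]-bay(i)).T)<.033); P=P[ok]
    rc=cv2.minAreaRect(P[:,:2].astype(np.float32)); e=np.array(rc[0])-bay(i)
    k=np.linalg.lstsq(np.c_[P[:,:2],np.ones(len(P))],P[:,2],rcond=None)[0]
    print(i,"z",P[:,2].mean().round(4),"across",round(e@RX*1000,1),"along",round(e@RD*1000,1),np.round(rc[1],4),"slope",k[:2].round(3))
cv2.imwrite("pics/fin_top2.png",cv2.resize(im[170:290,120:320,::-1],None,fx=4,fy=4,interpolation=cv2.INTER_CUBIC))
print(r.read_state()["time_s"])
E
```

```text
0 z 0.0784 across -1.3 along 0.5 [0.044  0.0364] slope [0.018 0.022]
1 z 0.0785 across -1.2 along -0.1 [0.0442 0.0363] slope [0.012 0.042]
2 z 0.0785 across -1.4 along -0.5 [0.0447 0.0366] slope [0.014 0.034]
3 z 0.0785 across -1.4 along -1.4 [0.044  0.0366] slope [0.002 0.037]
46.9583
```

View pics/fin_top2.png

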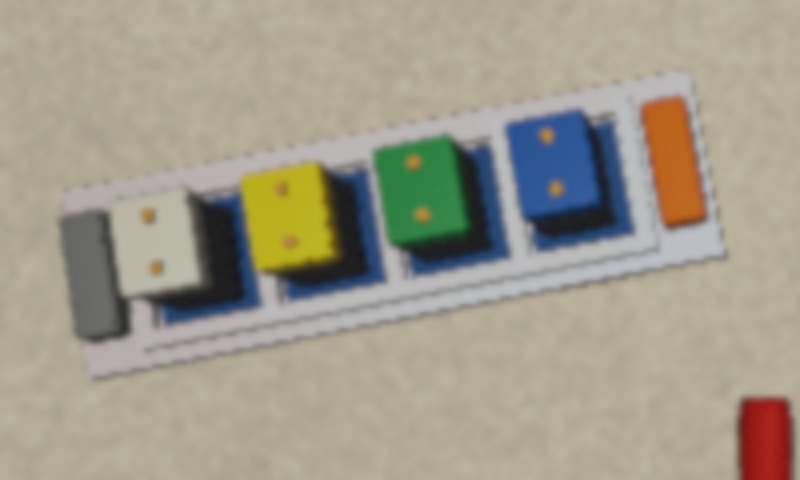

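The top view shows blue, green, yellow and white going away from the orange block. Each is within about 1.5 mm of its bay centre, and the tops are level at the same camera height as when they sat in the burn-in rack.

```bash
python3 - <<'E'
from workcell import r
r.finish_job()
E
```

```text
the job is handed in; nothing more can be done
```

All four modules are in the pale test rack, in order from the orange block: blue, green, yellow, white. I handed the job in at about 47 s of the 115 s allowed. No module was tipped, and the red look-alikes were left alone.

- **Position:** in the final top view each module was within about 1.5 mm of its bay centre, both along and across. The limit is 12 mm.
- **Upright:** the largest tilt measured was about 0.04 rad, against a limit of 0.1 rad. The side view also shows all four standing upright.
- **Seating depth:** the top camera's depth put the module tops at 78.5 mm, where 82 mm was expected. It gave about 77.5 mm for the same modules in the burn-in rack, so I took this as camera bias. Each descent stopped on contact at the expected height, so I judged them fully down.
- **One failed check:** the first top picture after placing was blocked by the arm, so I moved it aside and measured again.

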